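# Wax warmer one click hotter, then start

## Robot

A 7-joint arm with a two-finger parallel gripper is mounted at the origin on the work surface. World frame = base frame: x ahead of the robot, y to its left, z up, the work surface at z = 0. Lengths are in m, angles in rad, forces in N, time in s.
With the tool pointing down it reaches from about 0.425 to 0.925 m from the base axis. Payload 6.8 kg.
Tool frame: the origin (TCP) lies at the very end of the fingers, on their centre line; the grasp point (between the pads) lies 19 mm behind it; x points along the fingers, y is the direction in which the jaws open and shut, and the axes are right-handed (so a half turn about x gives the same grasp; the last joint's range is limited). The gripper opens to 85 mm and grips with 20 to 120 N. Pads are 22 mm wide; open, the fingers measure 114 mm over their backs; the gripper's body (76 mm by 85 mm) begins 54 mm behind the grasp point. The pads swing forward as they close: fully open they stand 13 mm farther back than shut.
Start: joints at [-1.376, 0.477, 0.022, 1.555, -0.011, 1.109, -0.083], TCP at [0.201, 0.644, 0.211] pointing down, gripper open.
Joint ranges: [-2.96, 2.96], [-0.34, 2.1], [-1.41, 1.46], [0.24, 2.44], [-1.37, 4.51], [0.17, 1.92], [-2.96, 2.96]. Speed limits (rad/s): [2.39, 2.39, 3.14, 3.14, 3.14, 3.14, 3.14].

## Interface

Orientations are given as a rotation vector (axis times angle).
In Python, from bench import get_obs, grab_frame, camera_info, hand_in gives the robot as it stands.
- The arm moves only by the tool apply_moves, never from a script. Its argument "series" is text: rows parted by semicolons, each of 7 numbers parted by spaces: the turn, a rotation vector about the tool's x, y, z in rad, then the shift along the tool's x, y, z in m, then the opening, from 0 (shut) to 1 (fully open). In form: wx wy wz tx ty tz hand; .... A call has 1 to 12 rows; each row is the pose to reach, as a shift and turn from the pose commanded when the call began, along the tool's axes at that moment; what a row does not reach only later rows make up. A row lasts 1/8 s, in which the tool goes at most 62.5 mm and 10.7 degrees, less where a joint would pass 70% of its speed; a pose out of reach is approached as far as the arm can. A call with a gripper value outside its range is refused whole. The fingers move at their own pace and stop on an object; "force" is the grip in N (left out, the last holds). Time passes only in rows, so rows that repeat a pose let the fingers close. It gives the time, the measured TCP pose, the force and the opening at its end, in the units of the state.
- get_obs(): the state, without advancing time (a new reading comes with each control period).
- grab_frame(name): name is "scene" or "side" or "wrist"; returns the picture (420x560x3 uint8, blue, green, red); there is no depth.
- camera_info(name): a dict with "fov_y" (degrees; the focal length in pixels is half the picture's height over the tangent of half this angle, whatever the lens; pixels are square), "cx", "cy" (the principal point, pixels), "rvec" (rotation vector, rad) and "tvec" (3), from world to camera coordinates, as OpenCV has them. Camera axes: x right, y down, z forward; pixel columns grow to the right and rows downward; lengths in m; the calibration is good to about 2 mm. A picture is of the moment at which its call begins: read the wrist's pose just before it. camera_info takes no time and is no camera call; for the wrist camera it gives the pose at the moment of the call.
- hand_in(): hands the job in, once; it reports no verdict.
The state is a dict: "clock": time; "joints": joint angles; "qvel": joint speeds; "tau": joint torques, N m; "tcp_pos": TCP position; "orientation": TCP orientation; "contact_force": force on the tool from outside, world axes, zero at the start; "moment": the same for the moment, N m; "grip_width": finger opening in m.
Only numpy, scipy, OpenCV 4.12 (cv2) and the standard library are available. Lean on these libraries where they do the work, as an engineer would, in place of code of your own. Each camera call takes 0.05 s, during which the arm holds its last target.

## Task

The wax in the tin is too stiff: with a fingertip on its ribbed face, turn the wax warmer's dial clockwise by exactly one click, so that it sits in the next stop above the one it is on now, then press the start button all the way down and let it come up again. Nothing needs gripping: leave the tins, bottles and brush standing where they are.

Things in the scene. Friction and masses are not known exactly. Their poses are not given: they have to be found in the camera images.
- warmer: the wax warmer, a fixed white low case 220 x 340 mm (x, y) and 55 mm high (top deck at z = 0.055); origin under its centre, z up; x points from its front edge (towards the robot at yaw 0) to its back, y to its left. On its left half (20, +85 mm) is a round dark hot plate 124 mm across and 6 mm high that carries the wax tin; on its right half (5, -85 mm) is the dial; near the front edge (-75, +12 mm) is the start button
- dial (a joint): angle of the warmer's dial in rad: it grows as the dial turns clockwise seen from above. Five stops, 30 degrees apart, at 0, 0.524, 1.047, 1.571 and 2.094 (hotter upwards; black dots growing in size on the deck around the dial mark them). It starts at rest in the stop at 0.524 or the one at 1.047. A detent draws the dial into the nearest stop when it is let go (about 0.05 N m to get over the hump, which lies halfway between stops), so past halfway it clicks on by itself
- dial_top (a point): centre of the dial's flat top face, on the vertical turning axis. The dial is a black knurled disc 80 mm across; its face, with fine radial ribs from 22 to 38 mm radius, stands 68 mm above the table and 3 mm above the 104 mm aluminium collar in which it sits, too low to be pinched: press lightly (about 5 to 8 N) on the face 20 to 32 mm off the axis and stroke round in an arc. The finger may slip a little
- dial_mark (a point): outer end of the dial's white pointer line, on its face 34 mm from the axis; turns with the dial. The dial at its middle stop (1.047) points to the warmer's front, and the lower stops lie counterclockwise of that, seen from above
- start (a joint): travel of the start button in m: 0 up, 0.006 fully down; spring return, 4 N fully down
- start_top (a point): centre of the top of the start button, a round plain grey push cap 28 mm across in an aluminium housing on the deck, about 22 mm above the deck; it moves straight down
- wax_tin: flat round brass-coloured tin with aluminium lid, 93 mm across, 34 mm high, loose on the hot plate; origin under its centre. Leave alone
- sample_tin: small round tin, 39 mm across, 24 mm high, loose on the warmer's deck behind, to the left of the dial; origin under its centre. Leave alone
- table_tin: a tin like the wax tin, on the table to the right of the warmer; origin under its centre. Leave alone
- white_sprayer: white trigger spray bottle, 58 mm across, 190 mm high, to the left of the warmer; origin under its centre. Leave alone
- black_sprayer: black trigger spray bottle of the same size behind the warmer; origin under its centre. Leave alone
- polish_bottle: blue bottle with black cap, 54 mm across, 150 mm high, to the right of the warmer; origin under its centre. Leave alone
- brush: hand brush lying on the table to the left of the warmer. Leave alone

How it is judged:
On the way, in this order (a step that is already met when the one before it is completed fails the run):
1. the dial rests in the next stop clockwise of its first one (((value of joint dial between 0.927 and 1.167 rad and distance of dial_mark from where it was at the start of the episode between 0.011 and 0.0245 m) or (value of joint dial between 1.451 and 1.691 rad and distance of dial_mark from where it was at the start of the episode between 0.011 and 0.0245 m)) and value of joint start below 0.002 m), for 0.3 s.
2. the start button is pressed down (((value of joint dial between 0.927 and 1.167 rad and distance of dial_mark from where it was at the start of the episode between 0.011 and 0.0245 m) or (value of joint dial between 1.451 and 1.691 rad and distance of dial_mark from where it was at the start of the episode between 0.011 and 0.0245 m)) and value of joint start above 0.0048 m), for 0.05 s.
3. the start button is up again (value of joint start below 0.0012 m), for 0.1 s.
At the end, for the whole second after the job is handed in: the dial rests (within 0.12 rad) in the stop one click (0.524 rad) clockwise of the one it started in, the start button is up after having been pressed at least 4.8 of its 6 mm, and every loose thing is within 25 mm of its starting place (((value of joint dial between 0.927 and 1.167 rad and distance of dial_mark from where it was at the start of the episode between 0.011 and 0.0245 m) or (value of joint dial between 1.451 and 1.691 rad and distance of dial_mark from where it was at the start of the episode between 0.011 and 0.0245 m)) and value of joint dial below 1.75 rad and value of joint start between -0.002 and 0.0012 m and velocity of joint dial between -0.05 and 0.05 rad/s and distance of each of wax_tin, sample_tin, table_tin, white_sprayer, black_sprayer, polish_bottle, brush from where it was at the start of the episode below 0.025 m); the robot touches nothing.
It fails at once if the start button is pressed (more than 3 mm) while the dial is not in the right stop (value of joint start above 0.003 m and not ((value of joint dial between 0.927 and 1.167 rad and distance of dial_mark from where it was at the start of the episode between 0.011 and 0.0245 m) or (value of joint dial between 1.451 and 1.691 rad and distance of dial_mark from where it was at the start of the episode between 0.011 and 0.0245 m))).
It fails at once if a tin, bottle or the brush is lifted, carried or shoved by more than 25 mm (distance of any of wax_tin, sample_tin, table_tin, white_sprayer, black_sprayer, polish_bottle, brush from where it was at the start of the episode above 0.025 m).
It fails at once if a bottle is knocked over (angle between any of white_sprayer, black_sprayer, polish_bottle's own z axis and vertical above 0.5 rad).
It also fails if it takes over 42 s, if anything falls off the work surface, if the arm or the gripper's body presses on something with over 40 N, if the wrist force passes 120 N, or if a joint passes its speed limit or range.

## Working session

There is one attempt and no reset: what is moved stays moved. The work goes in short steps, Python scripts to look and compute and a tool call to move; the robot and the scene stay as the last step left them, time stands still between calls to the robot, and variables do not carry over. Pictures are saved under pics/ and viewed, and the job is handed in when it is done.

Besides the shell and the picture viewer there is one more tool, called after "Call:" as name(argument=value, ...), one argument or row to a line, values as JSON. apply_moves: Moves the arm, as the interface text tells. Its arguments: {"type":"object","properties":{"series":{"type":"string"},"force":{"type":"number"}},"required":["series"]}

```bash
mkdir -p pics; ls
python3 - <<'E'
from bench import *
import cv2
print(get_obs())
for n in ("scene","side","wrist"):
    print(n,camera_info(n)); cv2.imwrite(f"pics/{n}0.png",grab_frame(n))
E
```

```text
pics
{'clock': 0.0, 'joints': array([-1.37606818,  0.4777926 ,  0.02236507,  1.55646115, -0.01152082,
        1.10927118, -0.08307121]), 'qvel': array([-0.0020314 , -0.00184718, -0.00087655, -0.00119878, -0.00065119,
        0.00052251,  0.00132704]), 'tau': array([-2.77964045e-04, -5.96433592e+01,  1.60700910e+00, -2.81194121e+01,
        1.22710966e-02,  9.30697366e-03,  1.98756339e-05]), 'tcp_pos': array([0.2011384 , 0.64368065, 0.20972716]), 'orientation': array([ 0.23625004,  1.5578447 , -0.23908319]), 'contact_force': array([ 0.26613031, -0.34687655,  0.45154027]), 'moment': array([ 0.02047884, -0.02296769, -0.00156598]), 'grip_width': 0.08524421682484773}
scene {'fov_y': 46.88304603834901, 'cx': 277.9989536142098, 'cy': 214.67988410556993, 'rvec': array([ 2.40506614,  1.02018536, -0.27025201]), 'tvec': array([-0.48109543, -0.29698262,  1.43686858])}
side {'fov_y': 51.486594325575304, 'cx': 280.95929050568, 'cy': 210.81131755466518, 'rvec': array([ 0.9678533 , -2.25138431,  1.24851112]), 'tvec': array([0.46223185, 0.27632672, 0.58367677])}
wrist {'fov_y': 59.77295916378323, 'cx': 281.2968951081378, 'cy': 212.72820977364617, 'rvec': array([-2.34486487, -1.72284476, -0.23888754]), 'tvec': array([-0.67397255, -0.03531507,  0.37750072])}
```

View pics/scene0.png

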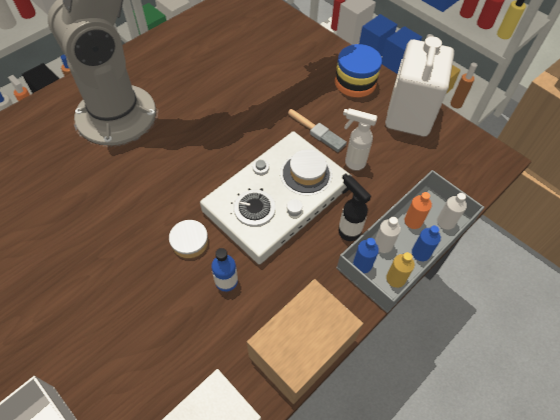

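View pics/side0.png

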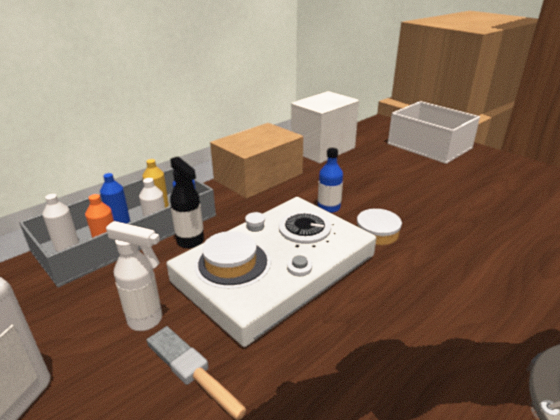

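View pics/wrist0.png

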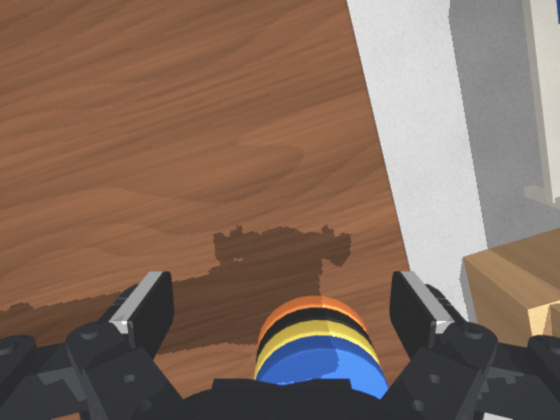

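The scene view shows the warmer near the middle: dial at about (255,207), button (261,166), sample tin (294,207). In the side view the dial is at (305,226), its white pointer running right, and the button at (300,265).

```bash
cat > h.py <<'E'
import numpy as np, cv2
from bench import *
def cam(n):
    c=camera_info(n); H=420
    f=H/2/np.tan(np.radians(c['fov_y'])/2)
    K=np.array([[f,0,c['cx']],[0,f,c['cy']],[0,0,1]])
    R=cv2.Rodrigues(np.array(c['rvec']))[0]
    return K,R,np.array(c['tvec'])
def ray(C,uv,z):
    K,R,t=C
    d=R.T@np.linalg.inv(K)@np.array([uv[0],uv[1],1.]); o=-R.T@t
    return o+d*(z-o[2])/d[2]
def proj(C,p):
    K,R,t=C; q=K@(R@np.array(p)+t); return q[:2]/q[2]
E
python3 - <<'E'
from h import *
for n,b in (("scene",(195,125,165,140)),("side",(160,190,230,150))):
    im=cv2.imread(f"pics/{n}0.png"); x,y,w,h=b
    k=min(800/w,600/h); k=int(k*2)/2
    cv2.imwrite(f"pics/{n}0c.png",cv2.resize(im[y:y+h,x:x+w],None,fx=k,fy=k,interpolation=cv2.INTER_CUBIC)); print(n,k)
S,D=cam("scene"),cam("side")
for nm,a,b,z in (("dial",(255,207),(305,226),.068),("btn",(261,165),(300,262),.077)):
    print(nm,ray(S,a,z),ray(D,b,z))
E
```

```text
scene 4.0
side 3.0
dial [0.55699476 0.04838591 0.068     ] [0.5469736  0.05418112 0.068     ]
btn [0.47771163 0.14332779 0.077     ] [0.4668936  0.14974821 0.077     ]
```

View pics/scene0c.png

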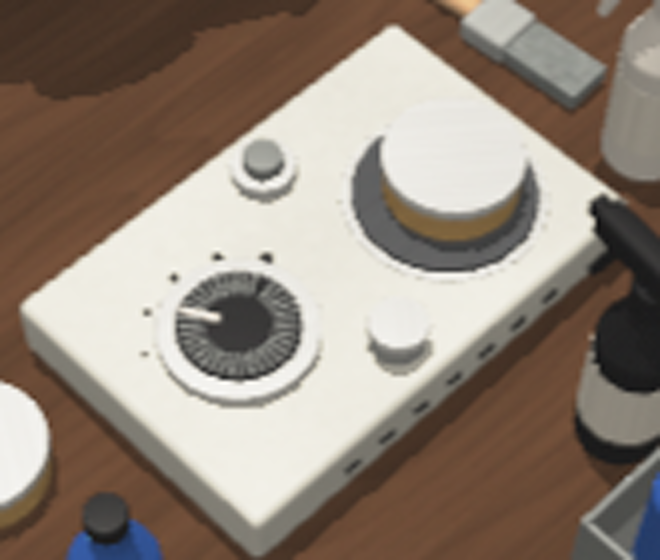

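View pics/side0c.png

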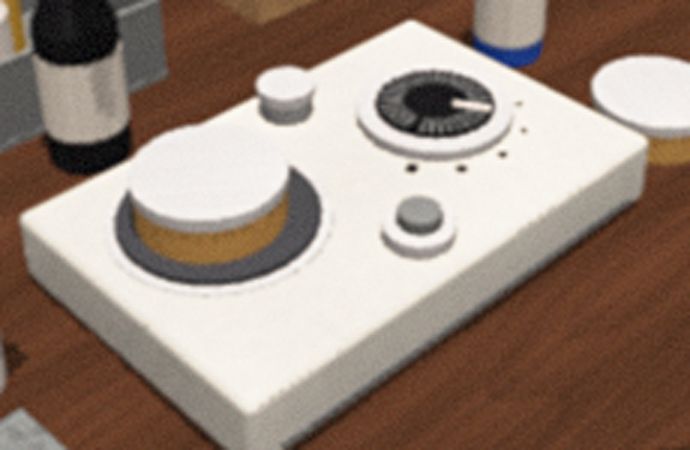

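The pointer aims at the second-smallest dot, so the dial is on stop 0.524 and the target is 1.047. Next I measure the centres properly.

```bash
cat > meas.py <<'E'
from h import *
def measure(n,im,boxd,boxb):
    out={}
    C=cam(n)
    # dial: dark blob
    x,y,w,h=boxd; g=cv2.cvtColor(im,cv2.COLOR_BGR2GRAY)
    s=4
    def blob(box,lo,hi,sel):
        x,y,w,h=box
        c=cv2.resize(g[y:y+h,x:x+w],None,fx=s,fy=s,interpolation=cv2.INTER_CUBIC)
        m=cv2.inRange(c,lo,hi)
        m=cv2.morphologyEx(m,cv2.MORPH_CLOSE,np.ones((13,13)))
        cs,_=cv2.findContours(m,cv2.RETR_EXTERNAL,cv2.CHAIN_APPROX_NONE)
        k=max(cs,key=cv2.contourArea); k=cv2.convexHull(k)
        e=cv2.fitEllipse(k)
        return np.array(e[0])/s+[x,y]-0.375, np.array(e[1])/s
    for nm,b,lo,hi,z in (("dial",boxd,0,150,.068),("btn",boxb,0,190,.077)):
        c,a=blob(b,lo,hi,0); out[nm]=(c,a,ray(C,c,z))
    return out
E
python3 - <<'E'
from meas import *
a=measure("scene",cv2.imread("pics/scene0.png"),(237,190,36,38),(253,158,16,14))
b=measure("side",cv2.imread("pics/side0.png"),(283,211,46,27),(289,253,22,17))
for m in(a,b):
    for k in m:print(k,m[k])
S,D=cam("scene"),cam("side")
for k in a:
    P=cv2.triangulatePoints(S[0]@np.c_[S[1],S[2]],D[0]@np.c_[D[1],D[2]],a[k][0],b[k][0]);P=P[:3,0]/P[3];print(k,P,proj(S,P),proj(D,P))
E
```

```text
dial (array([254.23129463, 206.23000717]), array([27.38172531, 31.88935852]), array([0.554034  , 0.04855004, 0.068     ]))
btn (array([258.51461506, 166.3411274 ]), array([15.26229858, 22.29203415]), array([0.47645881, 0.13572603, 0.077     ]))
dial (array([304.45155907, 224.44962597]), array([22.56609535, 39.87255096]), array([0.55153863, 0.05100983, 0.068     ]))
btn (array([299.32282734, 262.336339  ]), array([14.91396236, 16.21422195]), array([0.46704973, 0.15123859, 0.077     ]))
dial [0.55322675 0.04922577 0.06636628] [254.2275522  206.22984174] [304.44579028 224.44981131]
btn [0.47293705 0.14153451 0.06833169] [259.28655269 166.36498034] [300.74520825 262.29886412]
```

Run:
```python
from h import *
S,D=cam("scene"),cam("side")
d=np.array([.5528,.0498])
def s(u,v):return (u/4+195-.375,v/4+125-.375)
def q(u,v):return (u/3+160-.33,v/3+190-.33)
for C,p in((S,s(265,155)),(D,q(421,209))):
    b=ray(C,p,.077);print(b,np.linalg.norm(b[:2]-d),"yaw",np.degrees(np.arctan2(*(b[:2]-d)[::-1]))-np.degrees(np.arctan2(97,-80)))
for C,pts in((S,[s(*x) for x in((145,353),(147,312),(174,277),(217,257),(266,258))]),(D,[q(*x) for x in((519,104),(524,130),(502,154),(461,168),(411,167))])):
    for p in pts:
        r=ray(C,p,.055)[:2]-d; print(np.linalg.norm(r).round(4),np.degrees(np.arctan2(r[1],r[0])).round(1))
for C,a,b in((S,s(178,312),s(218,319)),(D,q(494,107),q(455,102))):
    for p in (a,b):
        r=ray(C,p,.068)[:2]-d; print("ptr",np.linalg.norm(r).round(4),np.degrees(np.arctan2(r[1],r[0])).round(1))
# deck corners
c=[ray(S,s(*p),.055)[:2] for p in((395,25),(22,308),(255,525))]; print(c)
e=c[0]-c[1];print(np.degrees(np.arctan2(e[1],e[0]))-90,np.linalg.norm(e));e=c[2]-c[1];print(np.degrees(np.arctan2(e[1],e[0])),np.linalg.norm(e))
```

```text
[0.47364425 0.14670635 0.077     ] 0.1251258349659553 yaw -0.27095655525204165
[0.47202884 0.14452351 0.077     ] 0.12448504000066898 yaw 0.9405325257499442
0.0594 -121.1
0.0605 -150.4
0.0607 -180.0
0.0611 150.5
0.0607 120.8
0.0611 -116.4
0.06 -145.8
0.0576 -176.9
0.0565 151.7
0.0559 119.2
ptr 0.0386 -147.0
ptr 0.0133 -149.9
ptr 0.0393 -140.9
ptr 0.0138 -129.4
[array([0.44049762, 0.30083351]), array([ 0.44394551, -0.03464327]), array([ 0.65598984, -0.03308348])]
0.5888399035061127 0.3354944954709098
0.42145710702034517 0.21205006999824527
```

Run:
```python
from h import *
o=get_obs();print(cv2.Rodrigues(o['orientation'])[0].round(4),o['clock'])
S,D=cam("scene"),cam("side")
print("polish",ray(S,(221,255),.15),"whspr",ray(S,(360,115),.19),"bk",ray(S,(354,187),.19),"stin",ray(S,(294,206),.079), ray(D,(330,154),.15),ray(D,(182,170),.19),ray(D,(138,232),.19))
```

```text
[[-3.000e-04  2.982e-01  9.545e-01]
 [-1.400e-03  9.545e-01 -2.982e-01]
 [-1.000e+00 -1.500e-03  1.000e-04]] 0.15
polish [ 0.63587962 -0.12051774  0.15      ] whspr [0.5977214  0.36755645 0.19      ] bk [0.73000509 0.19284485 0.19      ] stin [0.62600123 0.11455068 0.079     ] [ 0.62085948 -0.09755264  0.15      ] [0.70482096 0.21735912 0.19      ] [0.57759479 0.37159578 0.19      ]
```

Call:
apply_moves(
  series="0 0 0 -0.02 -0.02 0.02 0; -0.03 0 0 -0.03 -0.06 0.06 0; -0.06 0 0 -0.03 -0.1 0.1 0; -0.09 0 0 -0.03 -0.14 0.145 0; -0.12 0 0 -0.03 -0.18 0.187 0; -0.15 0 0 -0.03 -0.22 0.228 0; -0.18 0 0 -0.03 -0.26 0.27 0; -0.21 0 0 -0.03 -0.3 0.31 0; -0.24 0 0 -0.02 -0.34 0.352 0; -0.27 0 0 0 -0.385 0.4 0; -0.303 0 0 0.03 -0.43 0.445 0; -0.303 0 0 0.06 -0.475 0.491 0",
  force=40,
)

```text
clock: 1.65
tcp_pos: [0.5193, 0.061, 0.1597]
orientation: [-0.001, 1.57, 0.001]
contact_force: [-0.0, 1.3, -0.6]
grip_width: 0.0001
```

Call:
apply_moves(
  series="0 0 0 0.01 0 0 0; 0 0 0 0.03 0 0 0; 0 0 0 0.05 0 0 0; 0 0 0 0.065 0 0 0; 0 0 0 0.065 0 0 0; 0 0 0 0.065 0 0 0",
)

```text
clock: 2.4
tcp_pos: [0.519, 0.0628, 0.0957]
orientation: [-0.0, 1.57, 0.001]
contact_force: [0.2, 0.0, -0.8]
grip_width: -0.0004
```

Run:
```python
from h import *
o=get_obs();print(o['clock'],o['tcp_pos'],o['contact_force'],o['orientation'])
for n in ("scene","wrist","side"): cv2.imwrite(f"pics/{n}1.png",grab_frame(n))
a=cv2.imread("pics/scene1.png")[125:265,195:360];b=cv2.imread("pics/side1.png")[130:300,160:400]
cv2.imwrite("pics/s1.png",np.vstack([cv2.resize(a,(350,297),interpolation=2),cv2.resize(b,(350,248),interpolation=2)]))
```

```text
2.4 [0.51902242 0.06283383 0.09574865] [ 0.22792423  0.01719356 -0.81754556] [-1.44632652e-04  1.57003315e+00  5.84675079e-04]
```

View pics/s1.png

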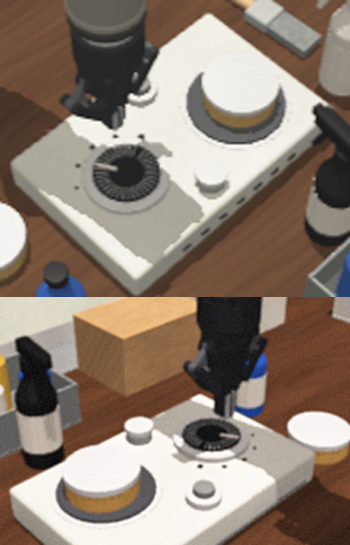

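View pics/wrist1.png

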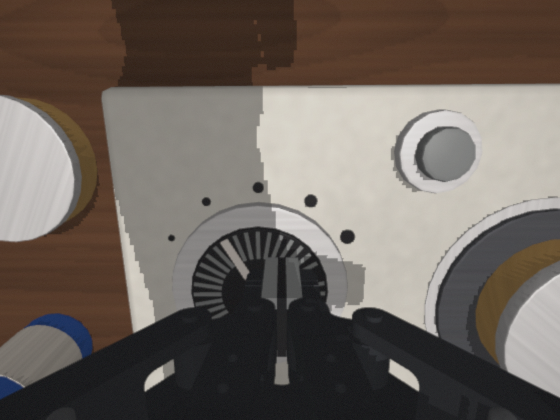

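Run:
```python
from h import *
W=cam("wrist")
print("collarL/R",ray(W,(173,285),.065),ray(W,(347,285),.065),"front",ray(W,(258,204),.065))
print("btn",ray(W,(446,154),.077),"L/R",ray(W,(416,154),.077),ray(W,(476,154),.077))
print("ptr",ray(W,(225,242),.068),ray(W,(246,277),.068), "dots",[ray(W,p,.055).round(3) for p in((171,238),(206,202),(258,187),(311,201),(347,237))])
```

```text
collarL/R [ 0.54939871 -0.00109489  0.065     ] [0.54955104 0.10055012 0.065     ] front [0.50060244 0.04941166 0.065     ]
btn [0.472026   0.14369674 0.077     ] L/R [0.47201502 0.12883474 0.077     ] [0.47203699 0.15856345 0.077     ]
ptr [0.52160085 0.0308875  0.068     ] [0.5428929  0.04197415 0.068     ] dots [array([ 0.524, -0.003,  0.055]), array([0.502, 0.019, 0.055]), array([0.493, 0.049, 0.055]), array([0.501, 0.079, 0.055]), array([0.523, 0.101, 0.055])]
```

Wrist view agrees: dial centre ≈ (0.5527, 0.0497), button ≈ (0.472, 0.1445), pointer on the second dot. Now I move over the front of the dial face.

Call:
apply_moves(
  series="0 0 0 0 -0.01 0.005 0; 0 0 0 0 -0.019 0.0085 0; 0 0 0 0.008 -0.019 0.0085 0; 0 0 0 0.016 -0.019 0.0085 0; 0 0 0 0.021 -0.019 0.0085 0; 0 0 0 0.021 -0.019 0.0085 0; 0 0 0 0.021 -0.019 0.0085 0",
)

```text
clock: 3.42
tcp_pos: [0.5272, 0.0437, 0.0742]
orientation: [-0.0, 1.571, 0.0]
contact_force: [0.2, -0.6, -0.1]
grip_width: -0.0
```

Call:
apply_moves(
  series="0 0 0 0.002 0 0 0; 0 0 0 0.004 0 0 0; 0 0 0 0.005 0 0 0; 0 0 0 0.006 0 0 0; 0 0 0 0.0065 0 0 0; 0 0 0 0.0065 0 0 0",
)

```text
clock: 4.18
tcp_pos: [0.5271, 0.0436, 0.0677]
orientation: [-0.0, 1.571, 0.0]
contact_force: [0.8, -0.0, -0.3]
grip_width: -0.0002
```

Call:
apply_moves(
  series="0 0 0 0.0003 0 0 0; 0 0 0 0.0006 0 0 0; 0 0 0 0.001 0 0 0; 0 0 0 0.001 0 0 0",
)

```text
clock: 4.68
tcp_pos: [0.5271, 0.0435, 0.0667]
orientation: [-0.0, 1.571, 0.0]
contact_force: [-0.0, 0.2, -0.9]
grip_width: 0.0001
```

Call:
apply_moves(
  series="0 0 0 0.0005 0 0 0; 0 0 0 0.001 0 0 0; 0 0 0 0.001 0 0 0",
)

```text
clock: 5.05
tcp_pos: [0.5271, 0.0435, 0.0656]
orientation: [-0.0, 1.571, 0.0]
contact_force: [-0.1, -0.6, -0.4]
grip_width: -0.0001
```

Call:
apply_moves(
  series="0 0 0 0.0005 0 0 0; 0 0 0 0.0005 0 0 0; 0 0 0 0.001 0 0 0; 0 0 0 0.001 0 0 0",
)

```text
clock: 5.55
tcp_pos: [0.5271, 0.0435, 0.0647]
orientation: [-0.0, 1.571, 0.0]
contact_force: [0.1, -0.1, 1.0]
grip_width: -0.0001
```

Run:
```python
from h import *
o=get_obs();print(o['clock'],o['tcp_pos'],o['contact_force'],o['moment'])
a=grab_frame("side")[130:300,220:400]
cv2.imwrite("pics/s2.png",cv2.resize(a,(630,595),interpolation=2))
```

```text
5.55 [0.52706449 0.04350776 0.06465511] [ 0.05855946 -0.063511    1.04650153] [0.02829095 0.00859396 0.00346356]
```

View pics/s2.png

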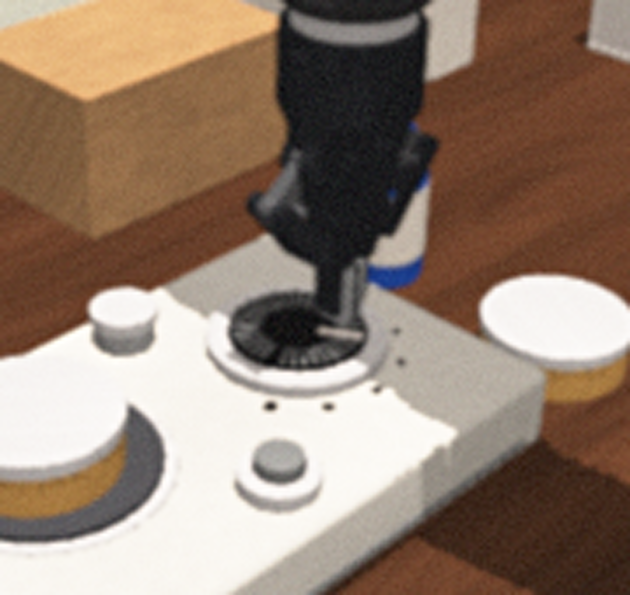

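Run:
```python
from h import *
D=cam("side")
for p in((.527,.0435,.068),(.5527,.0497,.068),(.527,.0435,.08),(.527,.0435,.13)): print((proj(D,p)-[220,130])*3.5)
print(-D[1].T@D[2])
```

```text
[336.66393343 343.05568074]
[295.71528933 328.86185184]
[337.48745416 325.07359516]
[341.05635595 247.14441328]
[0.06083788 0.57444031 0.5449866 ]
```

Run:
```python
from h import *
o=get_obs();print(o['joints'],o['tau'])
a=grab_frame("scene")[165:235,215:295];w=grab_frame("wrist");b=grab_frame("side")[200:250,270:350]
S=cam("scene");W=cam("wrist")
for p in((.527,.0435,.068),(.5527,.0497,.068)): print((proj(S,p)-[215,165])*5, proj(W,p))
cv2.imwrite("pics/s3.png",np.vstack([cv2.resize(a,(400,350),interpolation=2),cv2.resize(b,(400,250),interpolation=2)]));cv2.imwrite("pics/w3.png",w)
```

```text
[-0.42804897  0.44528666  0.2846134   2.04173824 -0.19365206  0.67960265
  1.55247249] [-1.55665104e-03 -4.69797385e+01  4.53938708e+00 -1.93786150e+01
  7.97162560e-03 -1.88350368e-04  6.96363277e-04]
[151.63906269 178.9391151 ] [282.53836481 260.03897208]
[196.02959629 203.15008821] [295.15587583 308.57736668]
```

View pics/s3.png

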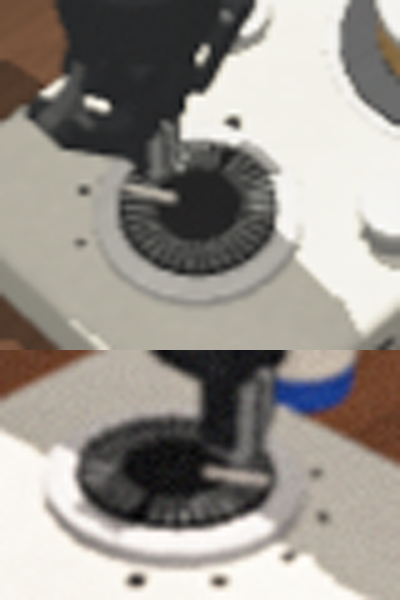

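View pics/w3.png

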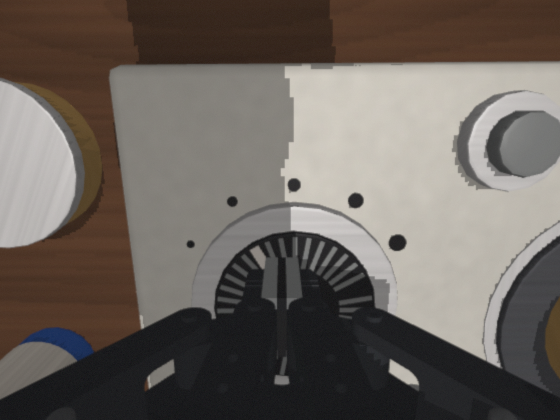

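The fingertip is still slightly above the face: the pointer shows uncovered and there is no force. I keep lowering.

Call:
apply_moves(
  series="0 0 0 0.0005 0 0 0; 0 0 0 0.001 0 0 0; 0 0 0 0.001 0 0 0",
)

```text
clock: 6.12
tcp_pos: [0.5271, 0.0435, 0.0636]
orientation: [-0.0, 1.571, 0.0]
contact_force: [0.4, -0.5, 0.2]
grip_width: -0.0
```

Call:
apply_moves(
  series="0 0 0 0.0005 0 0 0; 0 0 0 0.001 0 0 0; 0 0 0 0.001 0 0 0",
)

```text
clock: 6.5
tcp_pos: [0.5271, 0.0435, 0.0626]
orientation: [-0.0, 1.571, 0.0]
contact_force: [-0.2, -0.9, 0.1]
grip_width: 0.0001
```

Call:
apply_moves(
  series="0 0 0 0.0005 0 0 0; 0 0 0 0.001 0 0 0; 0 0 0 0.001 0 0 0",
)

```text
clock: 6.88
tcp_pos: [0.5271, 0.0435, 0.0616]
orientation: [-0.0, 1.571, 0.0]
contact_force: [-0.3, 0.4, 0.7]
grip_width: 0.0002
```

Run:
```python
from h import *
a=grab_frame("scene")[180:220,225:285];b=grab_frame("side")[195:245,275:350]
cv2.imwrite("pics/s4.png",np.vstack([cv2.resize(a,(450,300),interpolation=2),cv2.resize(b,(450,300),interpolation=2)]))
```

```text
(no output)
```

View pics/s4.png

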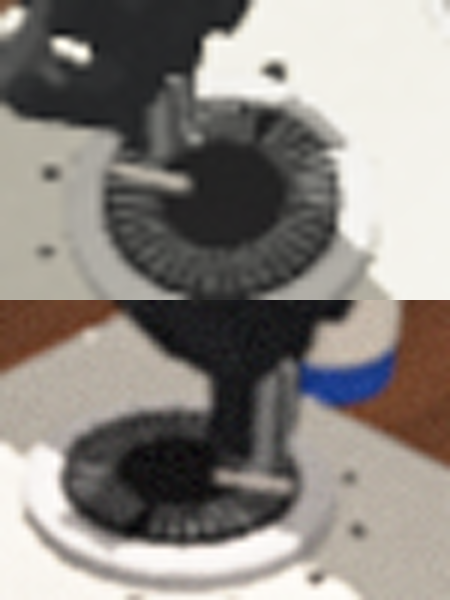

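Call:
apply_moves(
  series="0 0 0 0.0005 0 0 0; 0 0 0 0.001 0 0 0; 0 0 0 0.001 0 0 0",
)

```text
clock: 7.35
tcp_pos: [0.5271, 0.0435, 0.0606]
orientation: [-0.0, 1.571, 0.0]
contact_force: [-0.1, 0.4, 0.1]
grip_width: -0.0003
```

Call:
apply_moves(
  series="0 0 0 0.0005 0 0 0; 0 0 0 0.001 0 0 0; 0 0 0 0.001 0 0 0",
)

```text
clock: 7.72
tcp_pos: [0.5271, 0.0436, 0.0597]
orientation: [-0.0, 1.571, 0.0]
contact_force: [0.6, -0.3, -0.1]
grip_width: -0.0
```

Run:
```python
from h import *
o=get_obs();print(o['tcp_pos'],o['contact_force'],o['grip_width'])
S,D=cam("scene"),cam("side")
P=cv2.triangulatePoints(S[0]@np.c_[S[1],S[2]],D[0]@np.c_[D[1],D[2]],np.array([249.5,199.]),np.array([319.,222.6]));P=P[:3,0]/P[3];print(P,proj(S,P),proj(D,P))
f=grab_frame("scene")[150:240,205:305];b=grab_frame("side")[170:250,270:360]
cv2.imwrite("pics/a5.png",cv2.resize(f,(660,594),interpolation=0));cv2.imwrite("pics/b5.png",cv2.resize(b,(660,587),interpolation=0))
```

```text
[0.52709694 0.0435509  0.05966925] [ 0.62563287 -0.31812776 -0.0612723 ] -5.480448963538937e-06
[0.53063317 0.04512918 0.07923257] [246.62027556 198.78487315] [314.45817799 222.78231572]
```

View pics/a5.png

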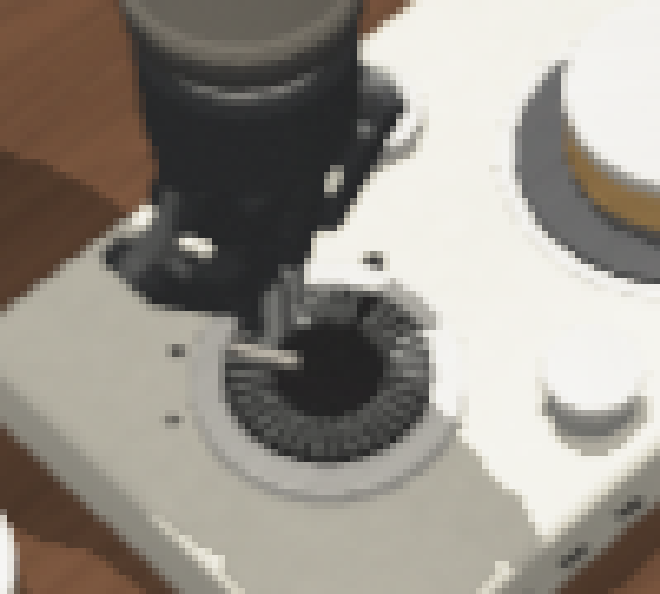

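View pics/b5.png

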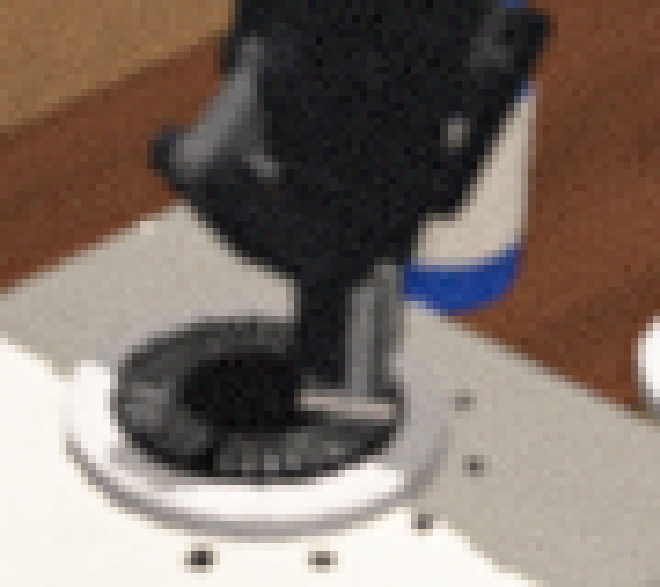

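Both views put the visible fingertip at z ≈ 0.079, so it sits well behind the reported TCP (0.0597). With no force felt I continue in small guarded steps.

Call:
apply_moves(
  series="0 0 0 0.001 0 0 0; 0 0 0 0.002 0 0 0; 0 0 0 0.003 0 0 0",
)

```text
clock: 8.2
tcp_pos: [0.5271, 0.0435, 0.0566]
orientation: [-0.0, 1.571, 0.0]
contact_force: [-0.9, -0.1, -0.1]
grip_width: 0.0001
```

Call:
apply_moves(
  series="0 0 0 0.001 0 0 0; 0 0 0 0.002 0 0 0; 0 0 0 0.002 0 0 0",
)

```text
clock: 8.57
tcp_pos: [0.527, 0.0436, 0.0546]
orientation: [-0.0, 1.571, 0.0]
contact_force: [0.5, 0.6, -0.1]
grip_width: 0.0
```

Run:
```python
from h import *
o=get_obs();print(o['tcp_pos'],o['contact_force'],o['grip_width'])
f=grab_frame("scene")[180:225,225:285];b=grab_frame("side")[195:245,275:350]
cv2.imwrite("pics/a6.png",np.vstack([cv2.resize(f,(400,300),interpolation=2),cv2.resize(b,(400,267),interpolation=2)]))
```

```text
[0.52704776 0.04356101 0.0546078 ] [ 0.48570511  0.59872455 -0.13593805] 5.3880707430215455e-06
```

View pics/a6.png

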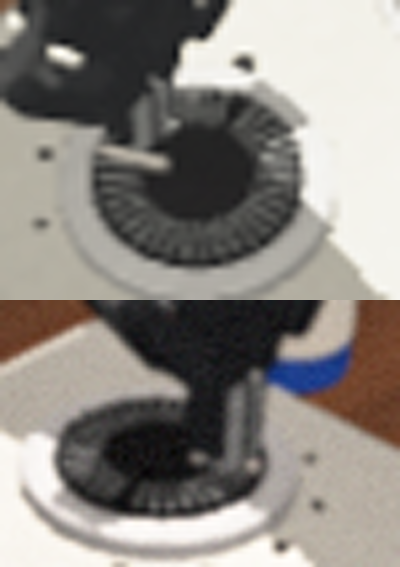

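The finger now covers the pointer's middle in the side view, leaving about 2 mm to go.

Call:
apply_moves(
  series="0 0 0 0.0005 0 0 0; 0 0 0 0.001 0 0 0; 0 0 0 0.001 0 0 0",
)

```text
clock: 9.05
tcp_pos: [0.5271, 0.0435, 0.0537]
orientation: [-0.0, 1.571, 0.0]
contact_force: [-0.9, -0.4, -0.4]
grip_width: -0.0002
```

Call:
apply_moves(
  series="0 0 0 0.0005 0 0 0; 0 0 0 0.001 0 0 0; 0 0 0 0.001 0 0 0",
)

```text
clock: 9.43
tcp_pos: [0.5271, 0.0435, 0.0526]
orientation: [-0.0, 1.571, 0.0]
contact_force: [0.2, -0.3, 0.8]
grip_width: 0.0001
```

Call:
apply_moves(
  series="0 0 0 0.0005 0 0 0; 0 0 0 0.001 0 0 0; 0 0 0 0.001 0 0 0",
)

```text
clock: 9.8
tcp_pos: [0.5271, 0.0435, 0.0517]
orientation: [-0.0, 1.571, 0.0]
contact_force: [-0.4, 1.3, -0.9]
grip_width: -0.0003
```

Call:
apply_moves(
  series="0 0 0 0.0005 0 0 0; 0 0 0 0.001 0 0 0; 0 0 0 0.001 0 0 0",
)

```text
clock: 10.18
tcp_pos: [0.5271, 0.0435, 0.0506]
orientation: [-0.0, 1.571, 0.0]
contact_force: [-0.2, 0.2, -0.4]
grip_width: 0.0002
```

Call:
apply_moves(
  series="0 0 0 0.0005 0 0 0; 0 0 0 0.001 0 0 0; 0 0 0 0.001 0 0 0",
)

```text
clock: 10.55
tcp_pos: [0.5271, 0.0435, 0.0496]
orientation: [-0.0, 1.571, 0.0]
contact_force: [0.3, -0.7, 0.6]
grip_width: -0.0001
```

Run:
```python
from h import *
o=get_obs();print(o['tcp_pos'],o['contact_force'],o['grip_width'])
f=grab_frame("scene")[180:225,225:285];b=grab_frame("side")[195:245,275:350]
cv2.imwrite("pics/a7.png",np.vstack([cv2.resize(f,(400,300),interpolation=2),cv2.resize(b,(400,267),interpolation=2)]))
```

```text
[0.5270736  0.0435151  0.04963935] [ 0.30023699 -0.74100232  0.58958496] -6.9000724560464e-05
```

View pics/a7.png

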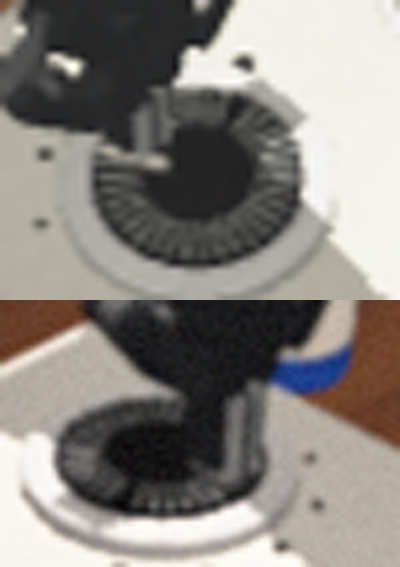

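Call:
apply_moves(
  series="0 0 0 0.0005 0 0 0; 0 0 0 0.0008 0 0 0; 0 0 0 0.0008 0 0 0",
)

```text
clock: 11.02
tcp_pos: [0.5271, 0.0435, 0.0489]
orientation: [-0.0, 1.571, 0.0]
contact_force: [0.4, -0.1, 0.3]
grip_width: -0.0
```

Call:
apply_moves(
  series="0 0 0 0.0004 0 0 0; 0 0 0 0.0008 0 0 0; 0 0 0 0.0008 0 0 0",
)

```text
clock: 11.4
tcp_pos: [0.5271, 0.0435, 0.048]
orientation: [-0.0, 1.571, 0.0]
contact_force: [0.1, 0.4, 0.8]
grip_width: 0.0002
```

Call:
apply_moves(
  series="0 0 0 0.0004 0 0 0; 0 0 0 0.0008 0 0 0; 0 0 0 0.0008 0 0 0",
)

```text
clock: 11.78
tcp_pos: [0.5272, 0.0435, 0.0475]
orientation: [0.0, 1.571, 0.0]
contact_force: [-1.9, -0.1, 3.6]
grip_width: -0.0001
```

Contact: 3.6 N at TCP z = 0.0475. I press a little more, then stroke a 26° clockwise arc about the dial axis.

Call:
apply_moves(
  series="0 0 0 0.0004 0 0 0; 0 0 0 0.0004 0 0 0; 0.035 0 0 0.0004 0.0009 -0.0002 0; 0.07 0 0 0.0004 0.0018 -0.0004 0; 0.105 0 0 0.0004 0.0027 -0.0005 0; 0.14 0 0 0.0004 0.0036 -0.0006 0",
)

```text
clock: 12.52
tcp_pos: [0.5267, 0.0467, 0.0474]
orientation: [0.111, 1.568, -0.111]
contact_force: [-1.9, -1.6, 8.5]
grip_width: 0.0001
```

Call:
apply_moves(
  series="0.035 0 0 0 0.0009 -0.0002 0; 0.07 0 0 0 0.0018 -0.0004 0; 0.105 0 0 0 0.0027 -0.0005 0; 0.14 0 0 0 0.0036 -0.0006 0; 0.175 0 0 0 0.0046 -0.0007 0; 0.21 0 0 0 0.0055 -0.0007 0; 0.245 0 0 0 0.0064 -0.0007 0; 0.245 0 0 0 0.0064 -0.0007 0",
)

```text
clock: 13.52
tcp_pos: [0.5271, 0.0543, 0.0474]
orientation: [0.303, 1.549, -0.301]
contact_force: [-2.3, 1.8, 7.5]
grip_width: 0.0002
```

Run:
```python
from h import *
o=get_obs();print(o['tcp_pos'],o['contact_force'],o['moment'])
W=cam("wrist");w=grab_frame("wrist");print(proj(W,(.5527,.0497,.068)))
cv2.imwrite("pics/w8.png",w)
```

```text
[0.5271094  0.05427468 0.04744436] [-2.32876749  1.81732685  7.51038983] [0.31414302 0.45302605 0.00982086]
[294.35926389 328.37525582]
```

View pics/w8.png

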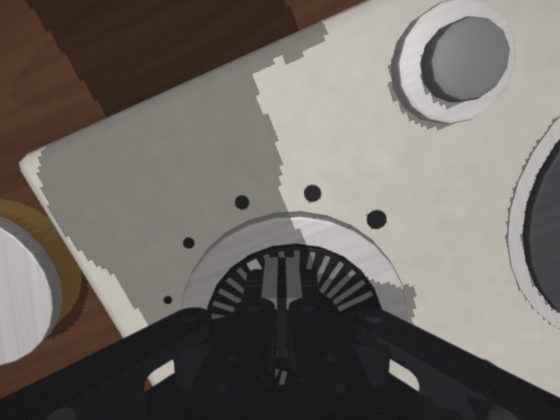

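The pointer tip at (256,264) heads toward the third dot, and the tangential force has flipped sign, so the dial is past the hump. I lift off.

Call:
apply_moves(
  series="0 0 0 -0.002 0 0 0; 0 0 0 -0.01 0 0 0; 0 0 0 -0.03 0 0 0; 0 0 0 -0.05 0 0 0; 0 0 0 -0.06 -0.01 -0.02 0; 0 0 0 -0.06 -0.01 -0.02 0; 0 0 0 -0.06 -0.01 -0.02 0",
)

```text
clock: 14.45
tcp_pos: [0.5049, 0.052, 0.107]
orientation: [0.302, 1.549, -0.301]
contact_force: [-0.1, 0.2, -0.0]
grip_width: -0.0002
```

Run:
```python
from h import *
o=get_obs();print(o['clock'],o['tcp_pos'],o['contact_force'])
W=cam("wrist");w=grab_frame("wrist");c=(.5527,.0497,.068)
print(proj(W,c),[proj(W,(c[0]+.034*np.cos(np.radians(a)),c[1]+.034*np.sin(np.radians(a)),.068)).round(0) for a in(210,180,150)], proj(W,(.472,.1445,.077)))
cv2.imwrite("pics/w9.png",w)
f=grab_frame("scene")[125:265,195:360]
cv2.imwrite("pics/a9.png",cv2.resize(f,(660,560),interpolation=2))
```

```text
14.45 [0.50489967 0.05196698 0.10696429] [-0.09458712  0.16721744 -0.04043903]
[307.51073734 300.58895367] [array([264., 269.]), array([287., 253.]), array([317., 250.])] [425.63204755 115.44834774]
```

View pics/w9.png

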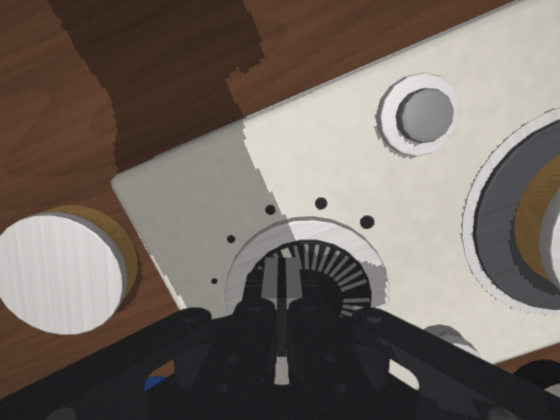

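View pics/a9.png

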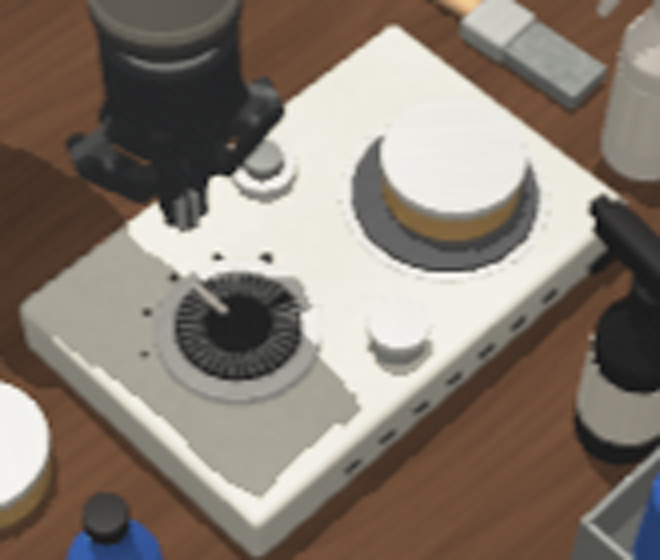

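The dial pointer now aims at the third dot (stop 1.047). I go over to the button.

Call:
apply_moves(
  series="0 0 0 0 0.02 -0.018 0; 0 0 0 0 0.04 -0.036 0; 0 0 0 0 0.06 -0.053 0; 0 0 0 0 0.0732 -0.0652 0; 0 0 0 0.02 0.0732 -0.0652 0; 0 0 0 0.035 0.0732 -0.0652 0; 0 0 0 0.045 0.0732 -0.0652 0; 0 0 0 0.045 0.0732 -0.0652 0; 0 0 0 0.045 0.0732 -0.0652 0",
)

```text
clock: 15.68
tcp_pos: [0.4719, 0.1439, 0.0622]
orientation: [0.303, 1.549, -0.302]
contact_force: [0.3, -0.0, -0.4]
grip_width: 0.0001
```

Run:
```python
from h import *
o=get_obs();print(o['clock'],o['tcp_pos'],o['contact_force'])
f=grab_frame("scene")[140:220,215:295];b=grab_frame("side")[200:290,260:350]
cv2.imwrite("pics/a10.png",np.hstack([cv2.resize(f,(400,400),interpolation=2),cv2.resize(b,(400,400),interpolation=2)]))
```

```text
15.675 [0.47191391 0.14393773 0.06218601] [ 0.25769617 -0.00239873 -0.37190228]
```

View pics/a10.png

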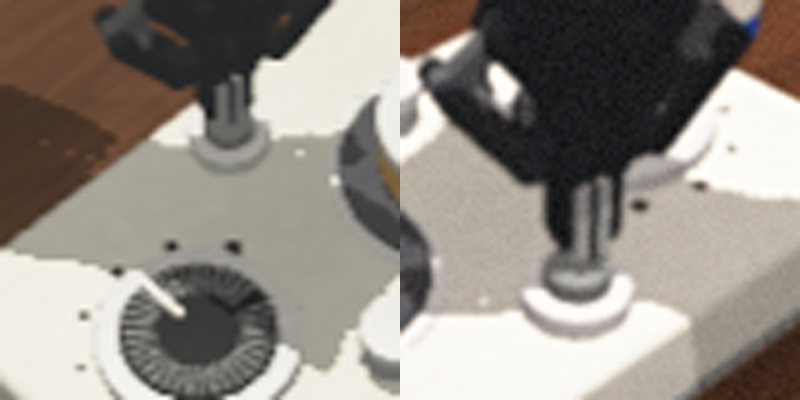

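Call:
apply_moves(
  series="0 0 0 0.002 0 0 0; 0 0 0 0.004 0 0 0; 0 0 0 0.006 0 0 0; 0 0 0 0.007 0 0 0; 0 0 0 0.008 0 0 0; 0 0 0 0.008 0 0 0",
)

```text
clock: 16.52
tcp_pos: [0.4715, 0.1442, 0.0539]
orientation: [0.302, 1.55, -0.302]
contact_force: [-1.2, 0.6, 2.2]
grip_width: -0.0
```

Call:
apply_moves(
  series="0 0 0 0.0008 0 0 0; 0 0 0 0.0016 0 0 0; 0 0 0 0.0024 0 0 0; 0 0 0 0.003 0 0 0; 0 0 0 0.003 0 0 0",
)

```text
clock: 17.15
tcp_pos: [0.4715, 0.1442, 0.0509]
orientation: [0.302, 1.55, -0.302]
contact_force: [-1.0, 1.6, 3.1]
grip_width: -0.0001
```

Call:
apply_moves(
  series="0 0 0 0.0005 0 0 0; 0 0 0 0.001 0 0 0; 0 0 0 0.0015 0 0 0; 0 0 0 0.0015 0 0 0",
)

```text
clock: 17.65
tcp_pos: [0.4716, 0.1442, 0.0503]
orientation: [0.303, 1.55, -0.302]
contact_force: [-4.7, -0.7, 15.6]
grip_width: 0.0001
```

Hard stop at 15.6 N, with the tip at z ≈ 0.0706, which is the cap's 6 mm travel. I release.

Call:
apply_moves(
  series="0 0 0 -0.001 0 0 0; 0 0 0 -0.006 0 0 0; 0 0 0 -0.02 0 0 0; 0 0 0 -0.05 0 0 0; 0 0 0 -0.09 0 -0.01 0; 0 0 0 -0.13 0.02 -0.02 0; 0 0 0 -0.15 0.05 -0.03 0; 0 0 0 -0.15 0.09 -0.04 0; 0 0 0 -0.15 0.12 -0.05 0; 0 0 0 -0.15 0.12 -0.05 0; 0 0 0 -0.15 0.12 -0.05 0; 0 0 0 -0.15 0.12 -0.05 0",
)

```text
clock: 19.15
tcp_pos: [0.4703, 0.2726, 0.1996]
orientation: [0.303, 1.549, -0.304]
contact_force: [0.0, -0.3, 0.3]
grip_width: -0.0001
```

Run:
```python
from h import *
o=get_obs();print(o['clock'],o['tcp_pos'],o['contact_force'],o['qvel'].round(3))
F=grab_frame("scene");B=grab_frame("side");cv2.imwrite("pics/s11.png",F);cv2.imwrite("pics/d11.png",B)
f=F[125:265,195:360];b=B[190:300,240:370]
cv2.imwrite("pics/a11.png",np.hstack([cv2.resize(f,(400,339),interpolation=2),cv2.resize(b,(400,339),interpolation=2)]))
S=cam("scene")
a=ray(S,(((179+195*4)/4)-.375 if 0 else 0,0),.068)
```

```text
19.15 [0.47032111 0.27263354 0.19957465] [ 0.02762644 -0.29910963  0.31133861] [ 0.001  0.001 -0.005 -0.003 -0.004 -0.001 -0.001]
```

View pics/a11.png

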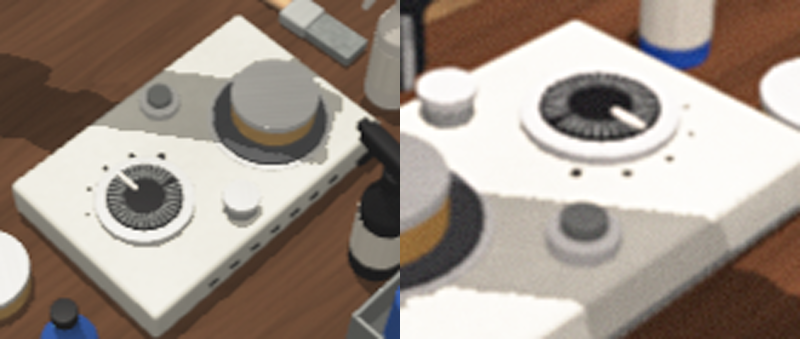

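View pics/s11.png

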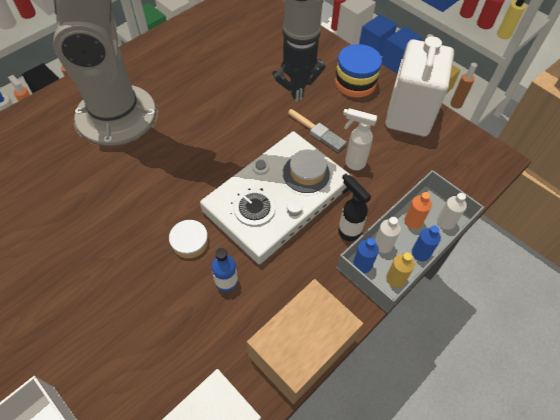

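Run:
```python
from h import *
S=cam("scene");D=cam("side")
q=lambda u,v:(u/2.424+195-.3,v/2.424+125-.3)
p=[ray(S,q(*x),.068) for x in((121,172),(137,188))]
q=lambda u,v:(u/3.08+240-.3,v/3.08+190-.3)
p+=[ray(D,q(*x),.068) for x in((644,125),(614,107)) for x in [(x[0]-400,x[1])]]
for x in p:
    r=x[:2]-[.5527,.0497];print(np.linalg.norm(r),np.degrees(np.arctan2(r[1],r[0])))
hand_in()
```

```text
0.03838840030553537 175.76538549001611
0.012481834010320478 173.53309762356872
0.03492523585415863 -172.9860963536439
0.009348271980847117 -144.28113041685435
the job is handed in; nothing more can be done
```

The dial has been turned one click clockwise, from the stop at 0.524 to the one at 1.047. The start button was then pressed fully down and has come up again. I handed the job in at about 19 s of the 42 s allowed; no verdict is reported.

**Dial:** I pressed the shut fingertip on the front of the ribbed face with about 8 N and stroked it round by about 22°. The sideways force reversed before I lifted off, so the dial was already past halfway. The last pictures show the pointer on the third dot. The outer end of the pointer line measured about 176° in the scene view and −173° in the side view, against a target of 180°. Its inner end measured badly in the side view (−144°, only 9 mm from the axis), so I put no weight on that reading.

**Button:** It went down to its hard stop at 15.6 N after about 6 mm of travel. The last pictures show it up.

**Surroundings:** By eye in the last scene picture, the tins, bottles and brush are where they started. The arm is clear of everything, and the measured force is about zero.

**Disagreement:** The shut fingertips touched about 20 mm behind the reported TCP. The dial face is at z = 0.068, but contact came at a TCP height of about 0.0475. I found it by lowering in small steps with the force watched, and used the same offset for the button.

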